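Fit the yellow label holder into the shelf rail and hold it pressed home

TASK

Take the label holder with the yellow band out of its stand and push its tongue down behind the springy lip of the shelf's label rail, label facing out, centred in front of the yellow bin, until you feel it bottom. Do not ram it, and leave the other holder, the bins and the pump parts where they are. Do not let go: finish while still gripping it and pressing it firmly down on the bottom of the rail, so that I can put the locking screw in.

Things in the scene. Friction and masses are not known exactly. Their poses are not given: they have to be found in the camera images.
- label_yellow_pocket (a point): centre of the label pocket (upper part) of the YELLOW-band label holder: pocket 70 wide (y), 10 thick (x), 46 high, paper label and yellow band on its front, which faces -x; z up. It is 61 above the tongue's end, 23 below the top edge, 5 from the flat back (+x). Grip it across its thickness, at or a little above this point. Starts upright, tongue 20 deep in a slot of the stand
- label_yellow_face (a point): point on the front (label) face of the yellow label holder, 5 mm in -x from the pocket centre and at the same height
- label_yellow: the whole yellow-band label holder: stiff plastic upright plate 70 wide (y), 84 high, about 60 g. Below the pocket is a tongue, 5 thick, 38 long, 70 wide, with rounded end. Origin: at the end of the tongue, on its mid-plane, half-way along its width; pocket centre is 2.5 in -x and 61 in +z of it
- rail_seat (a point): middle of the label rail, an upward-open channel 360 long on the front edge of a low blue shelf. Point on the channel's floor, at the mid-plane of a tongue lying against its back: a holder is home with its tongue's end at this height. x into the shelf, y along the rail, z up. Shelf top 25 above. Channel back at x=+2.5, flaring above z=22 to x=+7.5 at z=33. Bins stand beyond x=+45
- rail_floor: floor of the rail's channel, 360 long, 10 wide, fixed; origin 4 below its face, mid-rail; axes as rail_seat. Entering past the lip takes about 2 to 8 N; on the floor the push rises steeply. Keep about 8 to 15 N down on the holder to hold it surely home
- rail_lip (a joint): springy white front lip of the rail, hinged at its foot: 0 rad at rest, about 0.1 with a tongue behind it, stop 0.45; shuts by itself. At rest its throat, 19 above the floor, is 3.3 from the channel's back; above, it flares forward to x=-7 at z=32 of rail_seat: the mouth is some 14 wide and guides the tongue. A home holder's pocket clears it by 5
- bin_yellow: yellow parts bin with two brass bearing shells, on the shelf behind one third of the rail: 120 deep (x), 95 wide (y), 75 high, front wall cut down to 40. Origin: centre of its underside; -x is its front, facing the rail; y runs along the rail. The three bins stand about 105 apart
- label_blue_pocket (a point): the other label holder, same shape, with a BLUE band, in the other slot of the stand, 100 mm from the yellow one end to end; centre of its pocket, axes alike. Leave it alone
- stand: black stand 60 x 190 x 24 mm with two slots in one line along its y, in which the label holders stand upright; heavy, fixed to the bench. Origin: centre of its underside
- bin_blue: blue plastic bin; a bystander. Origin: centre of its underside
- bin_red: red plastic bin; a bystander. Origin: centre of its underside
- cylinder_block: dark steel pump cylinder block, drum 84 across, 69 high; a bystander. Origin: centre of its underside
- valve_plate: flat round brass valve plate, 84 across, 8 thick; a bystander. Origin: centre of its underside
- bearing: steel taper bearing, 52 across, 18 high; a bystander. Origin: centre of its underside
- piston1: steel piston standing on its shoe, 24 across, 58 high; a bystander. Origin: centre of its underside
- piston2: second such piston; a bystander. Origin: centre of its underside
There are look-alikes about, which are no part of the job. Several things have the shape of the stand; the one meant has the colours described above.

How it is judged (in metres and radians):
On the way:
1. the yellow label holder is lifted clear out of its stand, in the fingers (z of label_yellow in the frame of stand above 0.03 m and contact force between the fingers and label_yellow above 1 N), for 0.1 s.
At the end, for the whole second after the job is handed in: Yellow holder behind the lip, tongue within 2.5 mm of the rail floor, upright within 8 deg, label facing out, within 12 mm of the yellow bin's middle along the rail, still gripped (over 3 N) and pressed on the rail floor with over 4 N for the last second (z of label_yellow_pocket in the frame of rail_seat between 0.057 and 0.0635 m and x of label_yellow_pocket in the frame of rail_seat between -0.0095 and 0.0025 m and y of label_yellow_pocket in the frame of bin_yellow between -0.012 and 0.012 m and angle between the y axis of label_yellow_pocket and the y axis of rail_seat, either way round below 0.1 rad and angle between label_yellow_pocket's own z axis and vertical below 0.14 rad and value of joint rail_lip above 0.04 rad and contact force between label_yellow and rail_floor above 4 N and contact force between the fingers and label_yellow above 3 N and x of label_yellow_face in the frame of rail_seat below -0.0045 m); the arm keeps its last pose, push and grip.
It fails at once if the other label holder, a bin or a pump part is shifted by more than 20 mm (distance of any of bin_blue, bin_red, cylinder_block, valve_plate, bearing, piston1, piston2, bin_yellow, label_blue_pocket from where it was at the start of the episode above 0.02 m).
It fails at once if the holder is rammed into the rail (more than 60 N on its floor) (contact force between label_yellow and rail_floor above 60 N).
It also fails if it takes over 45 s, if anything falls off the work surface, if the arm or the gripper's body presses on something with over 40 N, if the wrist force passes 120 N, or if a joint passes its speed limit or range.

ROBOT

A 6-joint arm with a two-finger parallel gripper is mounted at the origin on the work surface. World frame = base frame: x ahead of the robot, y to its left, z up, the work surface at z = 0. Lengths are in m, angles in degrees, forces in N, time in s.
With the tool pointing down it reaches from about 0.35 to 0.875 m from the base axis. Payload 4.2 kg.
Tool frame: the origin (TCP) lies at the very end of the fingers, on their centre line; the grasp point (between the pads) lies 19 mm behind it; z points along the fingers, y is the line along which they close (so a half turn about z gives the same grasp; the last joint's range is limited). The gripper opens to 87 mm and grips with 3 to 60 N. Pads are 19 mm wide; open, the fingers measure 117 mm over their backs; the gripper's body (75 mm by 190 mm) begins 51 mm behind the grasp point.
Start: joints at [-48.323, 22.042, 0.453, 0, -68.411, -14.817], TCP at [0.282, -0.558, 0.223] pointing down, gripper open.
Joint ranges: [-179.83, 179.83], [-69.29, 118.12], [-61.27, 80.66], [-181.25, 117.63], [-171.15, -9.14], [-177.46, 177.46]. Speed limits (degrees/s): [159.86, 159.86, 180, 180, 180, 180].

INTERFACE

Orientations are given as a 3x3 rotation matrix whose columns are the frame's x, y, z axes.
In Python, from station import sense, cams, r gives the robot as it stands. The module is installed in compiled form; this text tells all that it offers.
- The arm moves only by the tool step_arm, never from a script. Its argument "targets" is text: rows parted by semicolons, each of 4 numbers parted by spaces: the shift along the tool's x, y, z in cm, then the turn about the tool's z in degrees. In form: x y z turn; .... A call has 1 to 12 rows; each row shifts and turns the commanded pose from where the row before left it, along the tool's axes as they then stand; what a row does not reach is not made up. A row lasts 1/12 s, in which the tool goes at most 41.7 mm and 7.16 degrees, less where a joint would pass 70% of its speed; a pose out of reach is approached as far as the arm can. A call with a gripper value outside its range is refused whole. "claw" is the finger opening in cm, from 0 to 8.7, set as the call begins (left out, the last holds). The fingers move at their own pace and stop on an object; the grip force is fixed at half the most. Time passes only in rows, so rows that do not move let the fingers close. It gives the time, the measured TCP pose, the force, the opening and the grip force at its end, in the units of the state.
- sense(): the state, without advancing time (a new reading comes with each control period).
- cams.capture(name): name is "scene" or "top"; returns a dict with "frame" (420x560x3 uint8, blue, green, red), "vertical_fov" (degrees; the focal length in pixels is half the picture's height over the tangent of half this angle, whatever the lens; pixels are square), "cx", "cy" (the principal point, pixels), "dist_coeffs" ([k1, k2, p1, p2, k3] as OpenCV has them; the pictures are not rectified), "eye" and "rotation" of the camera in the world. Camera axes: x right, y down, z forward; pixel columns grow to the right and rows downward; lengths in m; the calibration is good to about 2 mm. A picture is of the moment at which its call begins. There is no depth.
- r.finish_job(): hands the job in; it is judged then, once.
The state is a dict: "time_s": time; "joints": joint angles; "joint_velocities": joint speeds; "effort": joint torques, N m; "tcp_pos": TCP position; "ee_rot": TCP orientation; "wrist_force": force on the tool from outside, world axes, zero at the start; "moment": the same for the moment, N m; "gripper_width": opening from 0.0 (shut) to 1.0 (fully open); "gripper_force": force on a finger pad.
Only numpy, scipy, OpenCV 4.12 (cv2) and the standard library are available. Lean on these libraries where they do the work, as an engineer would, in place of code of your own. Each camera call takes 0.05 s, during which the arm holds its last target. There are 200 camera calls.

## Working session

There is one attempt and no reset: what is moved stays moved. The work goes in short steps, Python scripts to look and compute and a tool call to move; the robot and the scene stay as the last step left them, time stands still between calls to the robot, and variables do not carry over. Pictures are saved under pics/ and viewed, at most 10 in all, crops included, and the job is handed in when it is done.

Besides the shell and the picture viewer there is one more tool, called after "Emit:" as a command line: name --argument value ..., lists and objects as JSON in quotes. step_arm: Moves the arm, as the interface text tells. Its arguments: {"type":"object","properties":{"targets":{"type":"string"},"claw":{"type":"number"}},"required":["targets"]}

```bash
mkdir -p pics; cat > h.py <<'E'
import numpy as np, cv2
def K(c):
    f=c["frame"].shape[0]/2/np.tan(np.radians(c["vertical_fov"])/2)
    return np.array([[f,0,c["cx"]],[0,f,c["cy"]],[0,0,1.]])
def ray(c,px):
    p=cv2.undistortPoints(np.array(px,float).reshape(-1,1,2),K(c),np.array(c["dist_coeffs"],float)).reshape(-1,2)
    d=np.c_[p,np.ones(len(p))]@np.array(c["rotation"]).T
    return np.array(c["eye"]),d
def onz(c,px,z):
    e,d=ray(c,px); return e+d*((z-e[2])/d[:,2])[:,None]
def onplane(c,px,n,p0):
    e,d=ray(c,px); return e+d*(((p0-e)@n)/(d@n))[:,None]
def proj(c,P):
    R=np.array(c["rotation"]); t=-R.T@np.array(c["eye"])
    return cv2.projectPoints(np.array(P,float).reshape(-1,1,3),cv2.Rodrigues(R.T)[0],t,K(c),np.array(c["dist_coeffs"],float))[0].reshape(-1,2)
def tri(c1,p1,c2,p2):
    e1,d1=ray(c1,[p1]);e2,d2=ray(c2,[p2]);d1=d1[0]/np.linalg.norm(d1);d2=d2[0]/np.linalg.norm(d2)
    s=np.linalg.lstsq(np.c_[d1,-d2],e2-e1,rcond=None)[0]
    a,b=e1+s[0]*d1,e2+s[1]*d2
    return (a+b)/2,np.linalg.norm(a-b)
E
python3 - <<'E'
from station import sense,cams
import cv2,pickle
for n in("scene","top"):
    c=cams.capture(n); cv2.imwrite(f"pics/{n}0.png",c["frame"]); pickle.dump(dict(c),open(n+"0.pkl","wb"))
    print(n,c["vertical_fov"],c["eye"],c["rotation"],c["dist_coeffs"])
s=sense();print(s["tcp_pos"],s["ee_rot"],s["wrist_force"])
E
```

```text
scene 50.38003869177359 [ 1.00501898 -0.74429844  0.7886569 ] [[ 0.76551194  0.3988732  -0.50486795]
 [ 0.64339949 -0.46802491  0.60579681]
 [ 0.00534533 -0.78857647 -0.61491347]] [-0.06512937  0.          0.          0.          0.        ]
top 43.923467379594186 [ 0.26059968 -0.03854752  1.64417458] [[ 0.0178575  -0.99212552  0.12396798]
 [-0.99980285 -0.01664245  0.01083005]
 [-0.00868164 -0.12413694 -0.99222712]] [-0.10213859  0.          0.          0.          0.        ]
[ 0.28215755 -0.55709638  0.2215734 ] [[-8.92171826e-01 -4.51695107e-01 -9.81001372e-04]
 [-4.51696158e-01  8.92170248e-01  1.68184719e-03]
 [ 1.15538093e-04  1.94361123e-03 -9.99998105e-01]] [ 0.11720635  0.0375521  -0.15304278]
```

View pics/scene0.png

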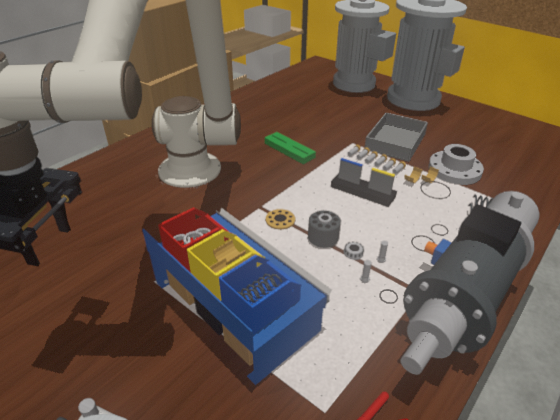

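View pics/top0.png

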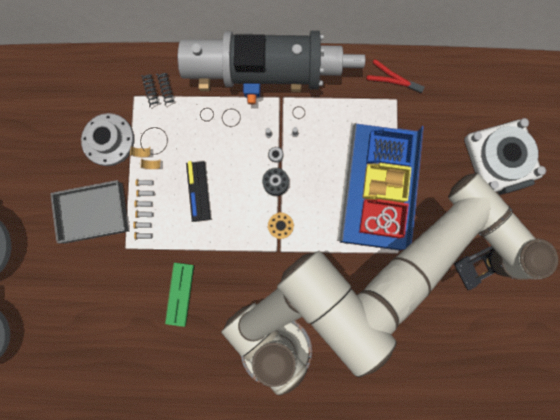

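The scene view shows the black stand at about (365,188), with a blue-band holder at (350,168) and a yellow-band holder at (382,180). The white rail runs along the shelf from (225,215) to (325,292). The top view shows the black stand at (198,190) and the shelf's rail on its left edge at about x=350. The look-alike is the green stand, at (290,146) in scene and (179,295) in top. The black one fits the description and holds both holders. I'll confirm it in an enlarged crop.

```bash
python3 - <<'E'
import cv2,numpy as np
s=cv2.imread("pics/scene0.png");t=cv2.imread("pics/top0.png")
a=cv2.resize(s[145:215,315:415],(800,560),interpolation=cv2.INTER_CUBIC)
cv2.imwrite("pics/c1.png",a)
b=cv2.resize(t[115:255,330:430],(400,560),interpolation=cv2.INTER_CUBIC)
c=cv2.resize(t[150:230,175:225],(350,560),interpolation=cv2.INTER_CUBIC)
cv2.imwrite("pics/c2.png",np.hstack([b,c]))
cv2.imwrite("pics/c3.png",cv2.resize(s[195:320,140:340],(800,500),interpolation=cv2.INTER_CUBIC))
E
```

```text
(no output)
```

View pics/c1.png

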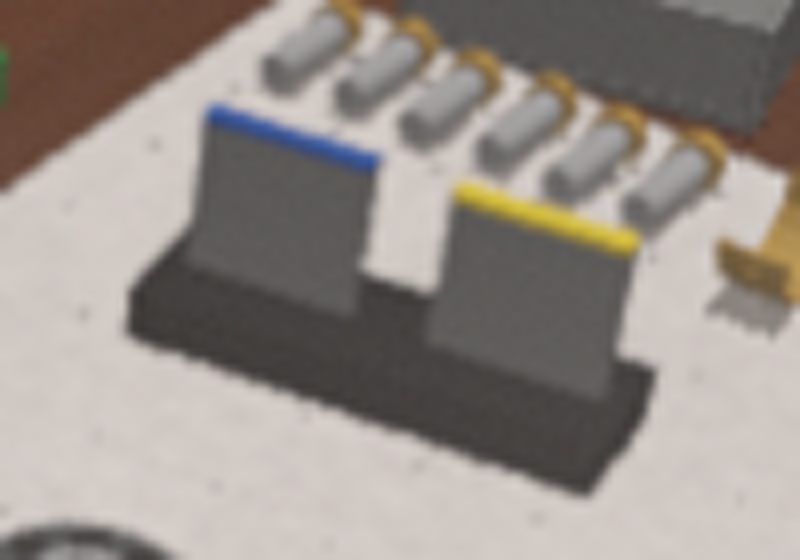

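View pics/c2.png

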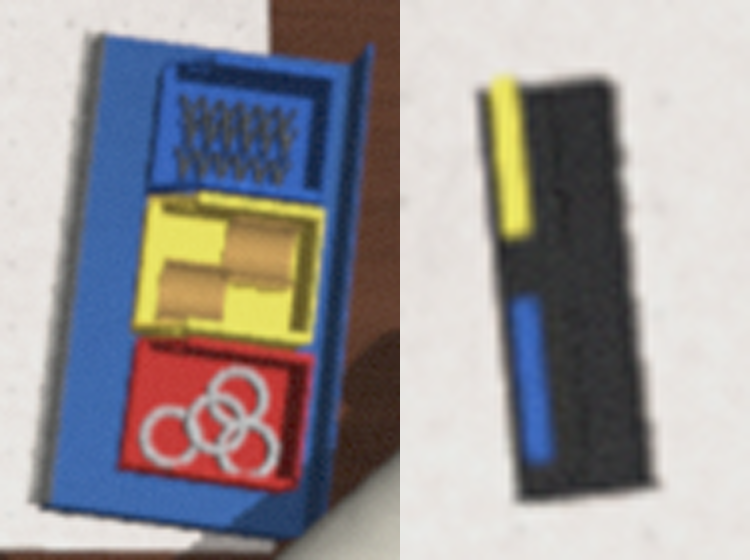

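View pics/c3.png

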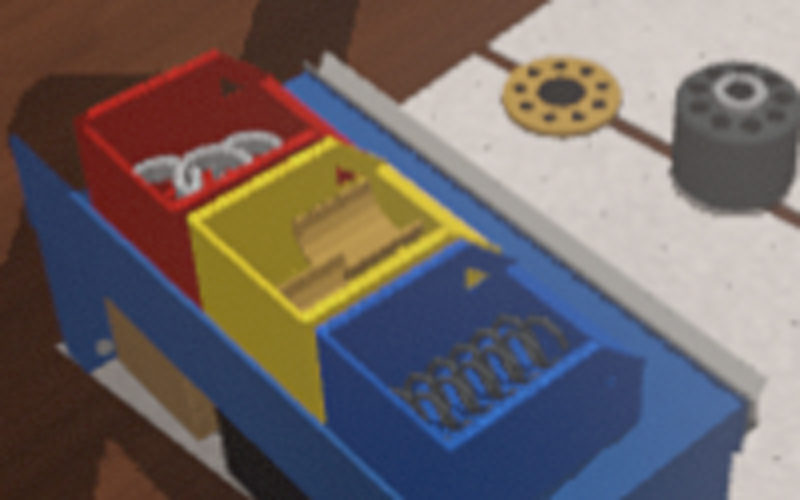

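The crops show the yellow-band holder's scene-facing side as a flat plate with no label or step, so that is its back and the label faces +y. The rail also opens toward +y, so only a small yaw change is needed. Next I'll measure.

```bash
python3 - <<'E'
from h import *
import pickle
S=pickle.load(open("scene0.pkl","rb"));T=pickle.load(open("top0.pkl","rb"))
def mask(c,lo,hi,box):
    h=cv2.cvtColor(c["frame"],cv2.COLOR_BGR2HSV); m=cv2.inRange(h,lo,hi); k=np.zeros_like(m);x0,y0,x1,y1=box;k[y0:y1,x0:x1]=m[y0:y1,x0:x1];return k
def axis_ends(r):
    b=cv2.boxPoints(r); 
    i=0 if np.linalg.norm(b[0]-b[1])<np.linalg.norm(b[1]-b[2]) else 1
    return (b[i]+b[(i+1)%4])/2,(b[(i+2)%4]+b[(i+3)%4])/2
for nm,lo,hi in(("yel",(22,120,90),(35,255,255)),("blu",(105,120,60),(125,255,255))):
    E={}
    for c,n,box in((T,"top",(180,150,215,230)),(S,"scene",(330,150,400,200))):
        m=mask(c,lo,hi,box); r=cv2.minAreaRect(cv2.findNonZero(m)); e=sorted(axis_ends(r),key=lambda p:p[1]); E[n]=e
        P=onz(c,e,.088); print(nm,n,r,"\n",P.round(4),np.linalg.norm(P[0]-P[1]),P.mean(0).round(4), np.degrees(np.arctan2(*(P[0]-P[1])[1::-1])))
    print([tri(T,E["top"][i],S,E["scene"][1-i]) for i in(0,1)])
# rail lip ends, rough
tt=[(330+95/4,115+35/4),(330+40/4,115+502/4)]; ss=[(140+757/4,195+385/4),(140+325/4,195+55/4)]
for a,b in zip(tt,ss): print("lip",tri(T,a,S,b))
for n,c,box in(("top",T,(355,155,420,205)),("scene",S,(180,220,275,310))):
    m=mask(c,(22,120,90),(35,255,255),box); r=cv2.minAreaRect(cv2.findNonZero(m)); print("bin",n,r,cv2.boxPoints(r).round(1).tolist())
E
```

```text
yel top ((190.24752807617188, 172.47525024414062), (21.293794631958008, 4.776178359985352), 84.2894058227539) 
 [[0.5732 0.2768 0.088 ]
 [0.5077 0.2675 0.088 ]] 0.06616497161915273 [0.5405 0.2721 0.088 ] 8.112030246769665
yel scene ((382.9000244140625, 171.8000030517578), (23.084627151489258, 2.8460490703582764), 18.434946060180664) 
 [[0.5085 0.2667 0.088 ]
 [0.576  0.2744 0.088 ]] 0.06791385746896915 [0.5422 0.2705 0.088 ] -173.50103585316688
[(array([0.57414208, 0.27756054, 0.08552122]), np.float64(0.0009318292317282579)), (array([0.50792461, 0.26764341, 0.08729004]), np.float64(0.00017279030625437093))]
blu top ((193.3069305419922, 203.56932067871094), (23.28386878967285, 4.676674842834473), 84.2894058227539) 
 [[0.4804 0.2637 0.088 ]
 [0.41   0.2539 0.088 ]] 0.07113766765477099 [0.4452 0.2588 0.088 ] 7.987713229778542
blu scene ((351.03558349609375, 161.88612365722656), (20.879249572753906, 1.3124098777770996), 17.35402488708496) 
 [[0.4111 0.2511 0.088 ]
 [0.4751 0.2604 0.088 ]] 0.06469060640618463 [0.4431 0.2558 0.088 ] -171.72946929346816
[(array([0.47775788, 0.2616662 , 0.08902257]), np.float64(0.006092724609114653)), (array([0.40982013, 0.25394187, 0.0862408 ]), np.float64(0.0007642443937181939))]
lip (array([ 0.69530803, -0.22142024,  0.1131929 ]), np.float64(0.004122736217327238))
lip (array([ 0.34214759, -0.17938677,  0.1185516 ]), np.float64(0.006882766524905305))
bin top ((386.3066711425781, 181.49740600585938), (43.7953987121582, 35.99313735961914), 5.5275397300720215) [[362.79998779296875, 197.3000030517578], [366.20001220703125, 161.5], [409.79998779296875, 165.6999969482422], [406.3999938964844, 201.5]]
bin scene ((220.9392547607422, 258.3438720703125), (59.344749450683594, 62.83561325073242), 48.179832458496094) [[177.6999969482422, 257.20001220703125], [224.60000610351562, 215.3000030517578], [264.1000061035156, 259.5], [217.3000030517578, 301.3999938964844]]
```

Emit:
step_arm --targets "0 0 -1.3 6.3;0 0 -1.3 6.3;0 0 -1.3 6.25;-1.55 3.26 0 0;-1.55 3.26 0 0;-1.55 3.26 0 0;-1.55 3.26 0 0;-1.55 3.26 0 0;-1.55 3.26 0 0;-1.55 3.26 0 0;-1.55 3.26 0 0;-1.55 3.26 0 0" --claw 8.7

```text
time_s: 1.1
tcp_pos: [0.3795, -0.2458, 0.2613]
ee_rot: [[-0.99, -0.139, -0.0], [-0.139, 0.99, 0.0], [0.0, 0.0, -1.0]]
wrist_force: [1.4, 0.7, 0.1]
gripper_width: 1.0
gripper_force: 0.0
```

Emit:
step_arm --targets "-1.55 3.26 0 0;-1.55 3.26 0 0;-1.55 3.26 0 0;-1.55 3.26 0 0;-1.55 3.26 0 0;-1.55 3.26 0 0;-1.55 3.26 0 0;-1.55 3.26 0 0;-1.55 3.26 0 0;-1.55 3.26 0 0;-1.55 3.26 0 0;-1.55 3.26 0 0"

```text
time_s: 2.1
tcp_pos: [0.5092, 0.1675, 0.2612]
ee_rot: [[-0.99, -0.14, -0.001], [-0.14, 0.99, -0.0], [0.001, -0.0, -1.0]]
wrist_force: [0.9, -0.4, 1.2]
gripper_width: 0.997
gripper_force: 0.0
```

Emit:
step_arm --targets "-1.55 3.26 0 0;-1.55 3.26 0 0;-1.55 3.26 0 0;0 0 0 0;0 0 0 0;0 0 0 0"

```text
time_s: 2.6
tcp_pos: [0.5413, 0.2687, 0.2608]
ee_rot: [[-0.99, -0.14, -0.002], [-0.14, 0.99, -0.001], [0.002, -0.001, -1.0]]
wrist_force: [0.2, 0.4, 0.1]
gripper_width: 1.004
gripper_force: 0.0
```

```bash
cat > d.py <<'E'
import sys,numpy as np
from station import sense
s=sense();R=np.array(s["ee_rot"]);p=np.array(s["tcp_pos"])
g=np.array([float(v) for v in sys.argv[1:4]])
print(s["time_s"],p.round(4),"yaw",np.degrees(np.arctan2(-R[0,1],R[1,1])).round(2),"tilt",R[:,2].round(4),"F",np.round(s["wrist_force"],2),"w",s["gripper_width"],"gf",s["gripper_force"])
print("delta tool cm",(R.T@(g-p)*100).round(2))
E
python3 d.py .541 .2712 .051
```

```text
2.6 [0.5413 0.2687 0.2608] yaw 8.02 tilt [-0.0015 -0.0012 -1.    ] F [0.22 0.42 0.07] w 1.0041946524144905 gf 0.0
delta tool cm [-0.04  0.27 20.98]
```

Emit:
step_arm --targets "0 0.27 3 0;0 0 3 0;0 0 3 0;0 0 3 0;0 0 3 0;0 0 2 0;0 0 2 0;0 0 1 0;0 0 1 0;0 0 0 0;0 0 0 0;0 0 0 0"

```text
time_s: 3.6
tcp_pos: [0.5422, 0.2721, 0.053]
ee_rot: [[-0.99, -0.139, 0.002], [-0.139, 0.99, 0.001], [-0.002, 0.001, -1.0]]
wrist_force: [-0.0, -0.2, -0.2]
gripper_width: 1.003
gripper_force: 0.0
```

```bash
python3 d.py .541 .2712 .051; python3 - <<'E'
from station import cams
import cv2,pickle,numpy as np
o=[]
for n in("scene","top"):
    c=cams.capture(n); pickle.dump(dict(c),open(n+"1.pkl","wb")); o.append(c["frame"])
a=cv2.resize(o[0][100:220,300:420],(400,400),interpolation=cv2.INTER_CUBIC);b=cv2.resize(o[1][130:230,150:250],(400,400),interpolation=cv2.INTER_CUBIC)
cv2.imwrite("pics/g1.png",np.hstack([a,b]))
E
```

```text
3.6 [0.5422 0.2721 0.053 ] yaw 8.01 tilt [ 0.0021  0.0014 -1.    ] F [-0.03 -0.19 -0.18] w 1.003466343118088 gf 0.0
delta tool cm [ 0.13 -0.07  0.2 ]
```

View pics/g1.png

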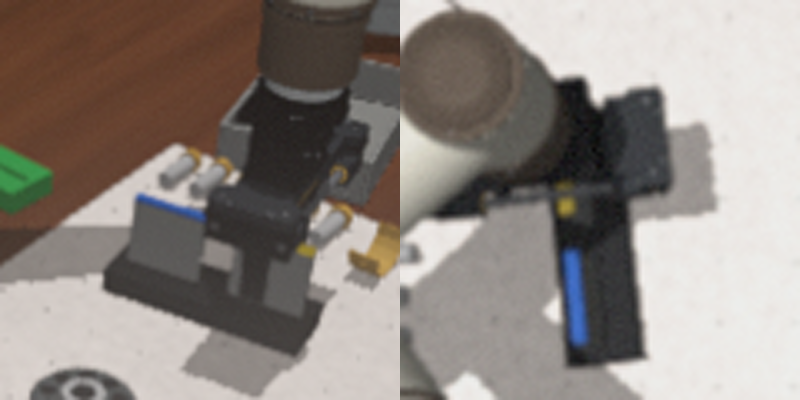

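The fingers straddle the yellow holder: in scene the front finger covers its middle at (255,280) in the crop. Blue is clear. I'll close now and lift gently.

Emit:
step_arm --targets "0 0 0 0;0 0 0 0;0 0 0 0;0 0 0 0;0 0 0 0;0 0 0 0;0 0 0 0;0 0 0 0;0 0 0 0;0 0 0 0" --claw 0

```text
time_s: 4.53
tcp_pos: [0.5414, 0.2717, 0.0515]
ee_rot: [[-0.99, -0.139, -0.0], [-0.139, 0.99, -0.0], [0.0, -0.0, -1.0]]
wrist_force: [-0.0, -0.8, 0.1]
gripper_width: 0.323
gripper_force: 0.0
```

Emit:
step_arm --targets "0 0 -0.5 0;0 0 -1 0;0 0 -1.5 0;0 0 -2.5 0;0 0 -3 0;0 0 -3 0;0 0 -3 0;0 0 -3 0;0 0 -2.5 0;0 0 0 0;0 0 0 0"

```text
time_s: 5.45
tcp_pos: [0.5418, 0.2721, 0.2544]
ee_rot: [[-0.99, -0.139, 0.004], [-0.139, 0.99, 0.003], [-0.004, 0.003, -1.0]]
wrist_force: [0.1, 0.0, -0.6]
gripper_width: 0.106
gripper_force: 29.8
```

```bash
python3 d.py .52 -.19 .25; python3 - <<'E'
from h import *
from station import cams
import pickle
o=[]
for n in("scene","top"):
    c=cams.capture(n); pickle.dump(dict(c),open(n+"2.pkl","wb")); o.append(c["frame"])
cv2.imwrite("pics/l1.png",np.hstack([cv2.resize(o[0][60:240,300:420],(400,600),interpolation=cv2.INTER_CUBIC),cv2.resize(o[1][120:240,150:230],(400,600),interpolation=cv2.INTER_CUBIC)]))
# rail and bin fine measurement from first pictures
S=pickle.load(open("scene0.pkl","rb"));T=pickle.load(open("top0.pkl","rb"))
cv2.imwrite("pics/r1.png",np.hstack([cv2.resize(T["frame"][115:185,340:380],(320,560),interpolation=cv2.INTER_CUBIC),cv2.resize(T["frame"][180:250,335:375],(320,560),interpolation=cv2.INTER_CUBIC)]))
E
```

```text
5.45 [0.5418 0.2721 0.2544] yaw 8.01 tilt [ 0.0037  0.0035 -1.    ] F [ 0.06  0.   -0.64] w 0.10593459851755833 gf 29.818458259105682
delta tool cm [  8.6  -45.46   0.27]
```

View pics/l1.png

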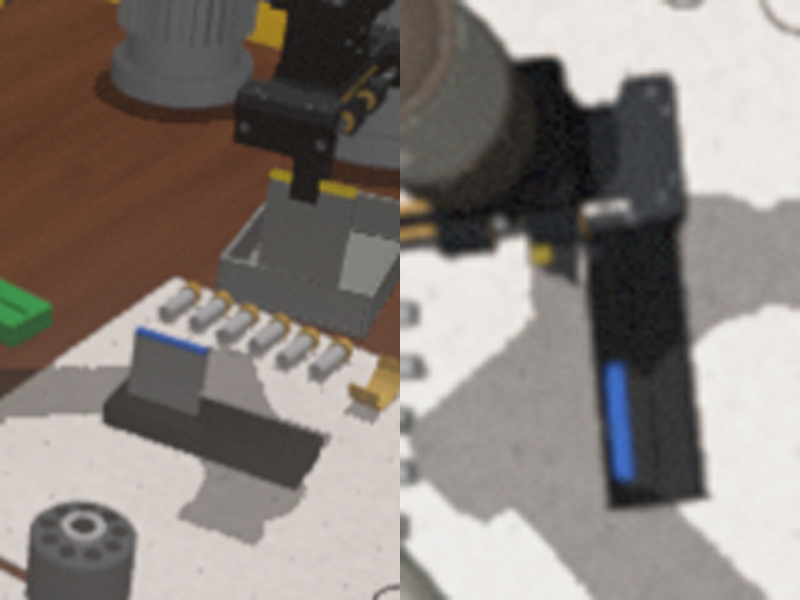

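View pics/r1.png

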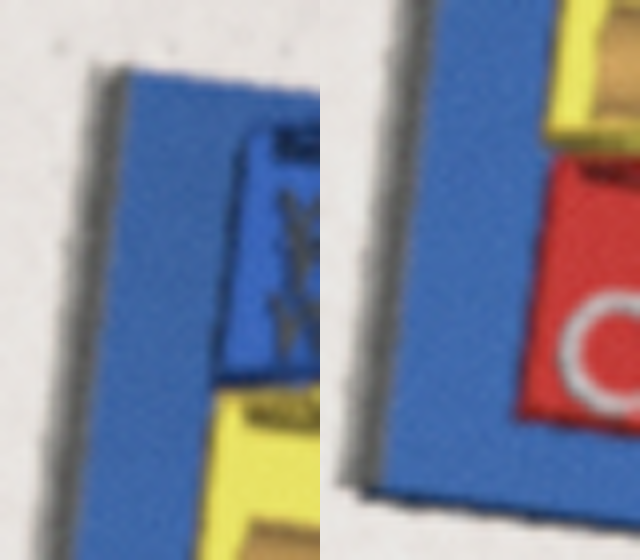

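The holder is in the grip and clear of the stand: the tongue hangs level in scene, grip 29.8 N. The rail crop shows a strip of about 4.4 px (13 mm) between paper and blue shelf, which matches the 14 mm mouth. I'll fit both edges sub-pixel.

```bash
python3 - <<'E'
from h import *
import pickle
S=pickle.load(open("scene0.pkl","rb"));T=pickle.load(open("top0.pkl","rb"))
f=T["frame"].astype(float); L=[];B=[]
for v in range(128,240,2):
    u0=353.5-(v-125)*(13.5/115)
    us=np.arange(u0-9,u0+12,.1); 
    row=cv2.remap(f.astype(np.float32),us.astype(np.float32)[None],np.full((1,len(us)),v,np.float32),cv2.INTER_LINEAR)[0]
    red=row[:,2]; sat=row[:,0]-row[:,2]
    # paper -> gray: half-level of red between paper (start) and min ; gray->blue by sat half
    i=np.argmax(red<(red[:20].mean()+ (red[40:140]).min())/2); k=np.argmax(sat>sat[-40:].mean()/2)
    L.append((us[i],v));B.append((us[k],v))
L,B=np.array(L),np.array(B)
def fit(P):
    for _ in range(3):
        c=np.polyfit(P[:,1],P[:,0],1);r=P[:,0]-np.polyval(c,P[:,1]);P=P[abs(r)<max(2*r.std(),.1)]
    return c,r.std()
vv=np.array([130,238.])
for n,P in(("lip",L),("blue",B)):
    c,s=fit(P); px=np.c_[np.polyval(c,vv),vv]; 
    for z in(.116,.11): X=onz(T,px,z); d=X[0]-X[1]; print(n,s.round(2),px.round(2).tolist(),z,X[:,:2].round(4).tolist(),np.degrees(np.arctan2(d[1],d[0])).round(2))
    if n=="blue": e,d=ray(T,px); nT=np.cross(d[0],d[1])
    mid=px if n=="lip" else (mid+px)/2
print("mid",onz(T,mid,.116).round(4).tolist())
# scene: blue->light gray edge along rail
g=S["frame"].astype(np.float32); Q=[]
a,b=np.array([222.,212]),np.array([324,293.]); t=(b-a)/np.linalg.norm(b-a); nn=np.array([t[1],-t[0]])
for s in np.linspace(.1,.9,60):
    o=a+(b-a)*s; w=np.arange(-8,8,.1); pts=o+w[:,None]*nn
    r=cv2.remap(g,pts[:,0].astype(np.float32)[None],pts[:,1].astype(np.float32)[None],cv2.INTER_LINEAR)[0]
    sat=r[:,0]-r[:,2]; k=len(w)-1-np.argmax((sat>sat[:40].max()/2)[::-1]); Q.append((w[k],s))
c,s=fit(np.array(Q)); px=np.array([a+(b-a)*q+np.polyval(c,q)*nn for q in(.1,.9)]); print("scene blue edge",px.round(1).tolist(),s)
e2,d2=ray(S,px); nS=np.cross(d2[0],d2[1])
dr=np.cross(nT,nS); dr/=np.linalg.norm(dr); dr*=np.sign(dr[0]); 
p=np.linalg.lstsq(np.array([nT,nS,dr]),np.array([nT@np.array(T["eye"]),nS@np.array(S["eye"]),dr@np.array([.52,-.2,.11])]),rcond=None)[0]
print("3D blue edge",p.round(4),dr.round(4))
# bin top corners, z guess shelf .109+.075
m=np.array([[362.8,197.3],[366.2,161.5],[409.8,165.7],[406.4,201.5]])
for z in(.184,.178): X=onz(T,m,z);print("bin",X[:,:2].round(4).tolist(),X.mean(0).round(4))
print("sizes",np.linalg.norm(X[0]-X[1]),np.linalg.norm(X[1]-X[2]))
E
```

```text
lip 0.11 [[351.08, 130.0], [338.1, 238.0]] 0.116 [[0.6732, -0.2142], [0.3472, -0.1766]] -6.59
lip 0.11 [[351.08, 130.0], [338.1, 238.0]] 0.11 [[0.6749, -0.2149], [0.3476, -0.1771]] -6.59
blue 0.07 [[355.4, 130.0], [342.58, 238.0]] 0.116 [[0.6735, -0.2273], [0.3474, -0.1897]] -6.57
blue 0.07 [[355.4, 130.0], [342.58, 238.0]] 0.11 [[0.6751, -0.228], [0.3478, -0.1903]] -6.57
mid [[0.6734, -0.2208, 0.116], [0.3473, -0.1831, 0.116]]
scene blue edge [[229.8, 223.1], [313.0, 285.9]] 0.1322063171729527
3D blue edge [ 0.5188 -0.2101  0.1098] [ 0.9934 -0.1147 -0.0029]
bin [[0.4597, -0.2398], [0.5631, -0.2497], [0.5533, -0.3751], [0.4498, -0.364]] [ 0.5064 -0.3071  0.184 ]
bin [[0.4605, -0.2406], [0.5643, -0.2506], [0.5545, -0.3765], [0.4505, -0.3653]] [ 0.5075 -0.3082  0.178 ]
sizes 0.10433614525095443 0.12628463261766704
```

The rail line is solved at about -6.6° yaw. The shelf top is at z≈0.110, so the floor is at about 0.085. The bin middle agrees with mid-rail at roughly (0.519, -0.20). Carrying the holder there now.

Emit:
step_arm --targets "0 0 0 4.87;0 0 0 4.87;0 0 0 4.87;-0.2 -2 0 0;-0.2 -3 0 0;-0.2 -3.3 0 0;-0.2 -3.3 0 0;-0.2 -3.3 0 0;-0.2 -3.3 0 0;-0.2 -3.3 0 0;-0.2 -3.3 0 0;-0.2 -3.3 0 0"

```text
time_s: 6.55
tcp_pos: [0.5257, -0.0111, 0.2501]
ee_rot: [[-0.993, 0.115, -0.003], [0.115, 0.993, -0.001], [0.003, -0.001, -1.0]]
wrist_force: [0.5, -0.3, -0.7]
gripper_width: 0.108
gripper_force: 29.8
```

Emit:
step_arm --targets "-0.2 -3.3 0 0;-0.2 -3.3 0 0;-0.2 -3.3 0 0;-0.2 -3 0 0;-0.2 -2.5 0 0;-0.2 -2.0 0 0;0 -1 0 0;0 0 0 0;0 0 0 0;0 0 0 0;0 0 0 0"

```text
time_s: 7.47
tcp_pos: [0.5178, -0.1926, 0.2514]
ee_rot: [[-0.994, 0.114, -0.0], [0.114, 0.994, 0.0], [0.0, 0.0, -1.0]]
wrist_force: [0.2, 0.1, -0.7]
gripper_width: 0.111
gripper_force: 29.8
```

```bash
python3 d.py .5187 -.2014 .175
```

```text
7.4667 [ 0.5178 -0.1926  0.2514] yaw -6.52 tilt [-3.e-04  2.e-04 -1.e+00] F [ 0.16  0.15 -0.74] w 0.11094673808830238 gf 29.818546772003174
delta tool cm [-0.2  -0.86  7.64]
```

Emit:
step_arm --targets "-0.1 -0.4 1 0;-0.1 -0.4 2 0;0 -0.06 2 0;0 0 1.5 0;0 0 1 0;0 0 0 0;0 0 0 0;0 0 0 0;0 0 0 0"

```text
time_s: 8.22
tcp_pos: [0.5189, -0.202, 0.1771]
ee_rot: [[-0.993, 0.115, 0.001], [0.115, 0.993, 0.0], [-0.001, 0.0, -1.0]]
wrist_force: [0.3, 1.7, -0.1]
gripper_width: 0.112
gripper_force: 30.0
```

```bash
python3 d.py .5187 -.2014 .167; python3 - <<'E'
from h import *
from station import cams
import pickle
o=[]
for n in("scene","top"):
    c=cams.capture(n); pickle.dump(dict(c),open(n+"3.pkl","wb")); o.append(c["frame"])
cv2.imwrite("pics/a1.png",np.hstack([cv2.resize(o[0][150:290,200:320],(480,560),interpolation=cv2.INTER_CUBIC),cv2.resize(o[1][130:240,330:380],(255,560),interpolation=cv2.INTER_CUBIC)]))
E
```

```text
8.2167 [ 0.5189 -0.202   0.1771] yaw -6.58 tilt [ 7.e-04  3.e-04 -1.e+00] F [ 0.34  1.75 -0.1 ] w 0.11206468921660064 gf 30.031925439834595
delta tool cm [0.03 0.06 1.01]
```

View pics/a1.png

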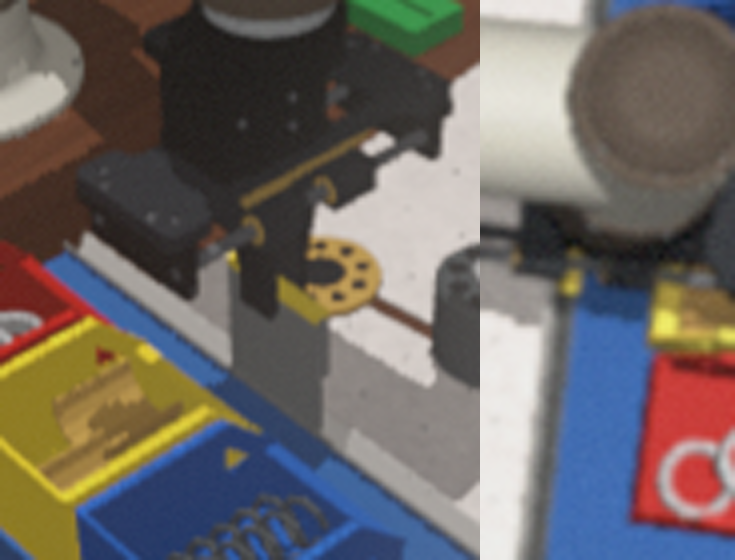

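The holder hangs over the rail in front of the yellow bin; its near lower corner is at crop (325,440), i.e. scene pixel (281,260). I'll check that corner against the predicted pose, because a 1.7 N side force has appeared.

```bash
python3 - <<'E'
from h import *
import pickle
S=pickle.load(open("scene3.pkl","rb"))
u=np.array([.9934,-.115,0]);n=np.array([-.115,-.9934,0]) # into shelf
t=np.array([.5189,-.202,.1771])
for nm,v in(("back bottom +",35*u+5*n-[0,0,47.5]),("back bottom -",-35*u+5*n-[0,0,47.5]),("back top +",35*u+5*n+[0,0,36.5]),("back top -",-35*u+5*n+[0,0,36.5])):
    print(nm,(((proj(S,t+np.array(v)/1000)[0])-[200,150])*4).round(0))
for z in(.110,.118): print("rail x=7.5",z,((proj(S,[t*[1,1,0]+[0,0,z]+.08*u+.010*n,t*[1,1,0]+[0,0,z]-.08*u+.010*n])-[200,150])*4).round(0).tolist())
from station import sense
s=sense();print(s["wrist_force"],s["moment"])
E
```

```text
back bottom + [309. 404.]
back bottom - [224. 340.]
back top + [309. 282.]
back top - [219. 221.]
rail x=7.5 0.11 [[361.0, 478.0], [167.0, 332.0]]
rail x=7.5 0.118 [[361.0, 467.0], [166.0, 322.0]]
[-0.62047905  2.73655607 -1.55706155] [0.9531896  0.09987905 0.00333952]
```

```bash
cat > hold.py <<'E'
from h import *
import pickle,sys
def look(f,t,yaw,box):
    S=pickle.load(open(f,"rb")); y=np.radians(yaw)
    u=np.array([np.cos(y),np.sin(y),0]);n=np.array([np.sin(y),-np.cos(y),0]);t=np.array(t)
    h=cv2.cvtColor(S["frame"],cv2.COLOR_BGR2HSV);m=cv2.inRange(h,(20,110,60),(36,255,255));x0,y0,x1,y1=box
    P=np.argwhere(m[y0:y1,x0:x1])[:,::-1]+[x0,y0]
    print(f,"band px: left",P[P[:,0]==P[:,0].min()].mean(0),"right",P[P[:,0]==P[:,0].max()].mean(0),len(P))
    for nm,a,b in(("top-back",5,36.5),("top-front",-5,36.5)):
        print(" pred",nm,proj(S,[t+(s*35*u+a*n+np.array([0,0,b]))/1000 for s in(-1,1)]).round(1).tolist())
    J=[proj(S,t+np.array([0,0,.0365])+d)[0]-proj(S,t+np.array([0,0,.0365]))[0] for d in(u*.01,n*.01,np.array([0,0,.01]))]
    print(" px per cm u,n,z",np.round(J,2).tolist())
E
python3 - <<'E'
from hold import *
look("scene2.pkl",[.5418,.2721,.2544],8.0,(375,100,412,130))
look("scene3.pkl",[.5189,-.202,.1771],-6.58,(255,205,285,235))
E
```

```text
scene2.pkl band px: left [381. 112.] right [407. 117.] 63
 pred top-back [[380.7, 103.8], [406.2, 110.2]]
 pred top-front [[382.1, 102.4], [407.5, 108.8]]
 px per cm u,n,z [[3.65, 0.92], [-1.36, 1.38], [0.59, -3.56]]
scene3.pkl band px: left [257. 214.] right [284.  218.5] 124
 pred top-back [[254.8, 205.2], [277.4, 220.6]]
 pred top-front [[258.3, 203.3], [280.9, 218.5]]
 px per cm u,n,z [[3.25, 2.2], [-3.59, 2.05], [-0.06, -3.8]]
```

The holder sits about 21 mm lower in the fingers than I assumed, because the lift started before the fingers had fully closed. Its tongue end is therefore TCP −0.069 and is already inside the mouth, leaning on the back flare, which explains the +y force. I'll ease it outward and read the force.

Emit:
step_arm --targets "0 0.1 0 0;0 0.1 0 0;0 0 0 0;0 0 0 0;0 0 0 0"

```text
time_s: 8.73
tcp_pos: [0.5191, -0.2008, 0.1768]
ee_rot: [[-0.993, 0.115, 0.001], [0.115, 0.993, -0.001], [-0.001, -0.0, -1.0]]
wrist_force: [-0.0, 0.0, 0.6]
gripper_width: 0.118
gripper_force: 30.0
```

```bash
python3 d.py .5187 -.2 .167
```

```text
8.7333 [ 0.5191 -0.2008  0.1768] yaw -6.6 tilt [ 6.e-04 -6.e-04 -1.e+00] F [-0.02  0.04  0.63] w 0.11847924478236338 gf 29.98779147863388
delta tool cm [0.05 0.07 0.98]
```

Emit:
step_arm --targets "0 0 0.2 0;0 0 0.2 0;0 0 0.2 0;0 0 0 0"

```text
time_s: 9.07
tcp_pos: [0.5192, -0.2006, 0.1704]
ee_rot: [[-0.993, 0.115, 0.001], [0.115, 0.993, -0.0], [-0.001, -0.0, -1.0]]
wrist_force: [0.8, -0.9, 0.1]
gripper_width: 0.108
gripper_force: 30.0
```

Emit:
step_arm --targets "0 0 0.2 0;0 0 0.2 0;0 0 0 0;0 0 0 0"

```text
time_s: 9.4
tcp_pos: [0.5187, -0.2005, 0.1659]
ee_rot: [[-0.993, 0.115, -0.001], [0.115, 0.993, 0.0], [0.001, 0.0, -1.0]]
wrist_force: [0.8, -1.2, -1.2]
gripper_width: 0.11
gripper_force: 30.0
```

Emit:
step_arm --targets "0 0 0.15 0;0 0 0.15 0;0 0 0 0"

```text
time_s: 9.65
tcp_pos: [0.5188, -0.2005, 0.1632]
ee_rot: [[-0.993, 0.115, -0.001], [0.115, 0.993, 0.0], [0.001, -0.0, -1.0]]
wrist_force: [0.9, -2.8, 0.3]
gripper_width: 0.11
gripper_force: 30.0
```

Emit:
step_arm --targets "0 0 0.15 0;0 0 0.15 0;0 0 0 0"

```text
time_s: 9.9
tcp_pos: [0.5188, -0.2005, 0.1602]
ee_rot: [[-0.993, 0.115, -0.0], [0.115, 0.993, 0.0], [0.0, -0.0, -1.0]]
wrist_force: [0.7, -2.0, -1.1]
gripper_width: 0.11
gripper_force: 30.0
```

```bash
python3 d.py .5187 -.2014 .154; python3 - <<'E'
from h import *
from station import cams
import pickle
o=[]
for n in("scene","top"):
    c=cams.capture(n); pickle.dump(dict(c),open(n+"4.pkl","wb")); o.append(c["frame"])
cv2.imwrite("pics/b1.png",cv2.resize(o[0][170:290,200:320],(600,600),interpolation=cv2.INTER_CUBIC))
E
```

```text
9.9 [ 0.5188 -0.2005  0.1602] yaw -6.61 tilt [-4.e-04  0.e+00 -1.e+00] F [ 0.65 -2.02 -1.08] w 0.11020863448701097 gf 30.004936158657074
delta tool cm [-0.   -0.1   0.62]
```

View pics/b1.png

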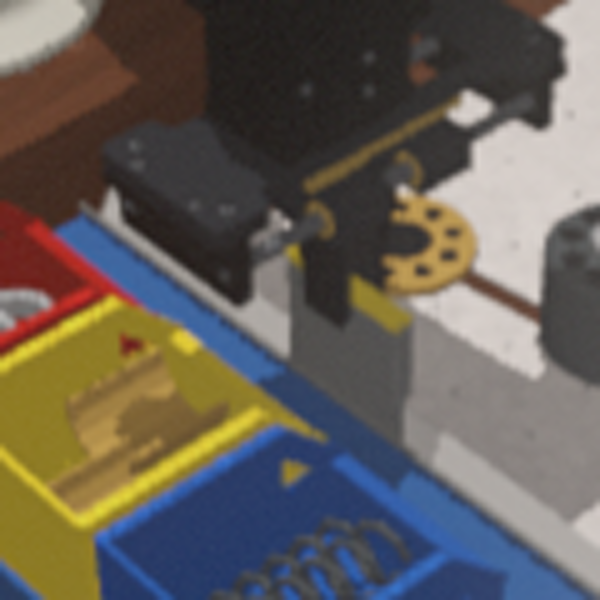

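The holder stands in the channel between the lip and the blue shelf edge; its right edge meets the rail line at crop (405,445). I'll continue down in small steps until the floor is felt.

Emit:
step_arm --targets "0 -0.05 0.15 0;0 0 0.1 0;0 0 0 0"

```text
time_s: 10.25
tcp_pos: [0.5189, -0.2008, 0.1579]
ee_rot: [[-0.993, 0.115, 0.0], [0.115, 0.993, 0.0], [-0.0, 0.0, -1.0]]
wrist_force: [-0.9, -0.4, 1.0]
gripper_width: 0.11
gripper_force: 30.0
```

Emit:
step_arm --targets "0 0 0.1 0;0 0 0.1 0;0 0 0 0"

```text
time_s: 10.5
tcp_pos: [0.5189, -0.2008, 0.1559]
ee_rot: [[-0.993, 0.115, 0.0], [0.115, 0.993, 0.0], [-0.0, 0.0, -1.0]]
wrist_force: [-0.2, -1.1, 0.9]
gripper_width: 0.111
gripper_force: 30.0
```

Emit:
step_arm --targets "0 0 0.1 0;0 0 0 0;0 0 0 0"

```text
time_s: 10.75
tcp_pos: [0.5193, -0.201, 0.1557]
ee_rot: [[-0.993, 0.115, 0.001], [0.115, 0.993, -0.0], [-0.001, -0.0, -1.0]]
wrist_force: [-0.7, 0.1, 4.8]
gripper_width: 0.11
gripper_force: 30.0
```

Emit:
step_arm --targets "0 0 0.05 0;0 0 0 0;0 0 0 0"

```text
time_s: 11.0
tcp_pos: [0.5194, -0.201, 0.1557]
ee_rot: [[-0.993, 0.114, 0.001], [0.114, 0.993, -0.001], [-0.001, -0.0, -1.0]]
wrist_force: [-0.0, 0.5, 7.2]
gripper_width: 0.107
gripper_force: 30.0
```

Emit:
step_arm --targets "0 0 0.05 0;0 0 0 0;0 0 0 0"

```text
time_s: 11.25
tcp_pos: [0.5194, -0.2011, 0.1557]
ee_rot: [[-0.993, 0.114, 0.002], [0.114, 0.993, -0.001], [-0.002, -0.001, -1.0]]
wrist_force: [-0.8, -0.4, 9.5]
gripper_width: 0.115
gripper_force: 30.0
```

```bash
python3 d.py .5187 -.2014 .154; python3 - <<'E'
from station import cams
from hold import *
for n in("scene","top"): pickle.dump(dict(cams.capture(n)),open(n+"5.pkl","wb"))
look("scene4.pkl",[.5188,-.2005,.1602],-6.6,(269,222,285,240))
look("scene5.pkl",[.5193,-.201,.155],-6.6,(269,222,285,240))
# lip displacement? compare rail far from holder unavailable; print moments
from station import sense
print(sense()["moment"])
E
```

```text
11.25 [ 0.5194 -0.2011  0.1557] yaw -6.57 tilt [ 1.6e-03 -9.0e-04 -1.0e+00] F [-0.79 -0.42  9.49] w 0.11488237949243107 gf 29.998039305210114
delta tool cm [ 0.07 -0.04  0.17]
scene4.pkl band px: left [270.  227.5] right [284. 226.] 87
 pred top-back [[255.4, 211.2], [277.8, 226.6]]
 pred top-front [[259.0, 209.2], [281.3, 224.5]]
 px per cm u,n,z [[3.21, 2.21], [-3.55, 2.05], [-0.05, -3.72]]
scene5.pkl band px: left [270.  229.5] right [284. 226.] 88
 pred top-back [[255.5, 213.3], [277.8, 228.8]]
 pred top-front [[259.0, 211.3], [281.3, 226.6]]
 px per cm u,n,z [[3.2, 2.21], [-3.54, 2.06], [-0.05, -3.69]]
[ 0.1329717   0.56394137 -0.01450327]
```

Force rises steeply with no more travel (about 4.8 N per mm), as it would on the floor. Next I'll check that the lip has swung open by comparing its edge before and now.

```bash
python3 - <<'E'
from h import *
import pickle
def edges(f,vs):
    T=pickle.load(open(f,"rb"));g=T["frame"].astype(np.float32);out=[]
    for v in vs:
        u0=353.5-(v-125)*(13.5/115);us=np.arange(u0-9,u0+12,.1).astype(np.float32)
        r=cv2.remap(g,us[None],np.full((1,len(us)),v,np.float32),cv2.INTER_LINEAR)[0]
        red=r[:,2];sat=r[:,0]-r[:,2]
        out.append((us[np.argmax(red<(red[:20].mean()+red[40:140].min())/2)]-u0,us[np.argmax(sat>sat[-40:].mean()/2)]-u0))
    return np.array(out)
for rng in((205,238),(120,130)):
    vs=np.arange(*rng)
    a=edges("top0.pkl",vs)
    for k in(3,4,5): b=edges(f"top{k}.pkl",vs); print(rng,k,"lip/blue edge shift px",np.median(b-a,0).round(2))
# scene: displacement of gray profile across the lip, free right end of rail
A=[pickle.load(open(f"scene{k}.pkl","rb"))["frame"].astype(np.float32) for k in(0,3,4,5)]
a,b=np.array([222.,212]),np.array([324,293.]);t=(b-a)/np.linalg.norm(b-a);nn=np.array([t[1],-t[0]]);w=np.arange(-8,14,1.)
for g in A:
    acc=0
    for s in np.linspace(.85,.98,12):
        p=(a+(b-a)*s+w[:,None]*nn).astype(np.float32)
        acc=acc+cv2.remap(g,p[:,0][None],p[:,1][None],cv2.INTER_LINEAR)[0][:,2]/12
    print(acc.round(0).astype(int).tolist())
E
```

```text
(205, 238) 3 lip/blue edge shift px [0. 0.]
(205, 238) 4 lip/blue edge shift px [-0.1  0. ]
(205, 238) 5 lip/blue edge shift px [-0.1  0. ]
(120, 130) 3 lip/blue edge shift px [0.05 0.  ]
(120, 130) 4 lip/blue edge shift px [-0.2  0. ]
(120, 130) 5 lip/blue edge shift px [-0.3  0. ]
[74, 74, 74, 75, 75, 74, 71, 76, 105, 143, 164, 168, 167, 167, 171, 188, 203, 206, 206, 205, 205, 206]
[72, 71, 72, 72, 73, 72, 67, 73, 104, 144, 166, 169, 169, 169, 173, 189, 202, 203, 202, 201, 200, 201]
[72, 71, 72, 72, 72, 72, 68, 73, 103, 142, 169, 176, 176, 176, 176, 178, 189, 202, 204, 203, 202, 201]
[71, 71, 72, 72, 72, 71, 67, 73, 103, 144, 169, 176, 176, 176, 175, 178, 190, 202, 204, 203, 202, 201]
```

The lip has opened in the picture: its outer edge moved about 1 px and its shading changed, which matches roughly 0.1 rad. The holder is home, so I'll press slightly more, settle and hand in.

Emit:
step_arm --targets "0 0 0.05 0;0 0 0 0;0 0 0 0;0 0 0 0;0 0 0 0;0 0 0 0"

```text
time_s: 11.85
tcp_pos: [0.5194, -0.2012, 0.1557]
ee_rot: [[-0.993, 0.114, 0.002], [0.114, 0.993, -0.001], [-0.002, -0.001, -1.0]]
wrist_force: [-2.3, -0.3, 10.7]
gripper_width: 0.111
gripper_force: 30.0
```

Emit:
step_arm --targets "0 0 0 0;0 0 0 0;0 0 0 0;0 0 0 0;0 0 0 0;0 0 0 0"

```text
time_s: 12.35
tcp_pos: [0.5194, -0.2012, 0.1557]
ee_rot: [[-0.993, 0.114, 0.002], [0.114, 0.993, -0.001], [-0.002, -0.001, -1.0]]
wrist_force: [-3.0, 0.8, 10.8]
gripper_width: 0.11
gripper_force: 30.0
```

```bash
python3 -c "
from station import r
print(r.finish_job())"
```

```text
the job is handed in; nothing more can be done
None
```

The yellow-band holder is in the rail in front of the yellow bin, still gripped (30 N) and pressed down with about 11 N, and the job is handed in; it gave no verdict. The grip is about 20 mm higher on the holder than planned, because it slid while the fingers were still closing.

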